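# Lock off the relay test rack and unload it

## Robot

A 7-joint arm with a two-finger parallel gripper is mounted at the origin on the work surface. World frame = base frame: x ahead of the robot, y to its left, z up, the work surface at z = 0. Lengths are in m, angles in rad, forces in N, time in s.
With the tool pointing down it reaches from about 0.35 to 0.9 m from the base axis. Payload 7.2 kg.
Tool frame: the origin (TCP) lies at the very end of the fingers, on their centre line; the grasp point (between the pads) lies 19 mm behind it; z points along the fingers, y is the line along which they close (so a half turn about z gives the same grasp; the last joint's range is limited). The gripper opens to 88 mm and grips with 3 to 60 N. Pads are 20 mm wide; open, the fingers measure 115 mm over their backs; the gripper's body (75 mm by 178 mm) begins 61 mm behind the grasp point.
Start: joints at [1.28, 0.411, -0.013, 1.596, 0.006, 1.134, -0.082], TCP at [0.138, -0.61, 0.223] pointing down, gripper open.
Joint ranges: [-2.95, 2.95], [-0.29, 1.99], [-1.47, 1.44], [0.14, 2.54], [-1.03, 4.17], [0.13, 1.85], [-2.86, 2.86]. Speed limits (rad/s): [2.39, 2.39, 3.01, 3.01, 3.14, 3.14, 3.14].

## Interface

Orientations are given as a rotation vector (axis times angle).
In Python, from bench import read_state, read_camera, job_done gives the robot as it stands.
- The arm moves only by the shell command python3 -m inch 'ROWS' [FORCE]. ROWS is JSON, a list that holds one entry, the list of rows, each a list of 7 numbers: the shift along the world's x, y, z in mm, then the turn, a rotation vector about the world's x, y, z in degrees, then the opening, from 0 (shut) to 1 (fully open). In form: [[[x, y, z, wx, wy, wz, claw], ...]]. A call has 1 to 20 rows; each row shifts and turns the commanded pose from where the row before left it; what a row does not reach is not made up. A row lasts 1/10 s, in which the tool goes at most 50 mm and 8.59 degrees, less where a joint would pass 70% of its speed; a pose out of reach is approached as far as the arm can. A call with a gripper value outside its range is refused whole. The fingers move at their own pace and stop on an object; FORCE is the grip in N (left out, the last holds). Time passes only in rows, so rows that do not move let the fingers close. It gives the time, the measured TCP pose, the force, the opening and the grip force at its end, in the units of the state.
- read_state(): the state, without advancing time (a new reading comes with each control period).
- read_camera(name): name is "scene" or "top" or "wrist"; returns a dict with "color" (384x512x3 uint8, red, green, blue), "range_z" (384x512 float32, m along the optical axis (not along the pixel's ray), 0 where there is no reading), "fx", "fy", "cx", "cy" (pixels), "k1" (the pictures are not rectified: a ray, as slopes to the right and down, at radius r is drawn at 1 + k1 r^2 times it, then the intrinsics apply), "world_from_camera" (4x4, takes a point from camera to world coordinates); the wrist camera has in their place "T_tool_cam" (4x4, takes a point from camera to tool coordinates, whose origin is the TCP and whose axes are the flange's). Camera axes: x right, y up, looking along -z (the intrinsics and any distortion apply to the point x, -y, -z); pixel columns grow to the right and rows downward; lengths in m; the calibration is good to about 2 mm. A picture is of the moment at which its call begins: read the wrist's pose just before it.
- job_done(): hands the job in; it is judged then, once.
The state is a dict: "t": time; "q": joint angles; "joint_velocities": joint speeds; "effort": joint torques, N m; "tcp_pos": TCP position; "orientation": TCP orientation; "force": force on the tool from outside, world axes, zero at the start; "torque": the same for the moment, N m; "opening": finger opening in m; "finger_force": force on a finger pad.
Only numpy, scipy, OpenCV 4.12 (cv2) and the standard library are available. Lean on these libraries where they do the work, as an engineer would, in place of code of your own. Each camera call takes 0.05 s, during which the arm holds its last target. There are 200 camera calls.

## Task

The relay test is over: first swing the isolator's crank fully upright so that the cross-hole in its bushing lines up, and push the lock pin from its stand fully home down through it, until its flange rests on the housing. Only then draw every plug-in relay in the rack straight up out from between its terminal blocks, without wrenching it sideways, and set it down, not dropping it, standing upright on the floor of the tray. Leave the pin in, and leave the multimeter, screwdriver and carton alone.

Things in the scene. Friction and masses are not known exactly. Their poses are not given: they have to be found in the camera images.
- rack: Fixed rack: base plate 80 x 262 x 10 mm with a row along its y axis of five screwed-down grey-green terminal blocks (44 mm in x, 22 mm in y, tops 62 mm above the table); four bays between them at y = -84, -28, 28, 84 mm, x = 0. Each block has a full-height upright rib, 8 mm wide in x, standing 6 mm into the bay, into the groove in the relay's side. Origin: centre of the underside, on the table.
- relay1: Plug-in relay (all alike; some absent): grey body 44 mm in x, 30 in y, 60 tall, an upright groove 14 mm wide, 6 deep in each y side; on top a centred black pull tab 24 mm in x, 12 in y, 32 tall (92 mm in all); 0.08 to 0.17 kg. Origin: centre of underside, z up. Starts standing loose on the rack's base plate (z 10 mm), axes as the rack's, 2 to 3 mm play all round; must rise 52 mm to clear the ribs.
- relay2: Plug-in relay (all alike; some absent): grey body 44 mm in x, 30 in y, 60 tall, an upright groove 14 mm wide, 6 deep in each y side; on top a centred black pull tab 24 mm in x, 12 in y, 32 tall (92 mm in all); 0.08 to 0.17 kg. Origin: centre of underside, z up. Starts standing loose on the rack's base plate (z 10 mm), axes as the rack's, 2 to 3 mm play all round; must rise 52 mm to clear the ribs.
- relay3: Plug-in relay (all alike; some absent): grey body 44 mm in x, 30 in y, 60 tall, an upright groove 14 mm wide, 6 deep in each y side; on top a centred black pull tab 24 mm in x, 12 in y, 32 tall (92 mm in all); 0.08 to 0.17 kg. Origin: centre of underside, z up. Starts standing loose on the rack's base plate (z 10 mm), axes as the rack's, 2 to 3 mm play all round; must rise 52 mm to clear the ribs.
- relay4: Plug-in relay (all alike; some absent): grey body 44 mm in x, 30 in y, 60 tall, an upright groove 14 mm wide, 6 deep in each y side; on top a centred black pull tab 24 mm in x, 12 in y, 32 tall (92 mm in all); 0.08 to 0.17 kg. Origin: centre of underside, z up. Starts standing loose on the rack's base plate (z 10 mm), axes as the rack's, 2 to 3 mm play all round; must rise 52 mm to clear the ribs.
- tray: Loose light grey open tray, 170 mm in x, 150 mm in y, 30 mm high, walls and floor 5 mm thick, 0.6 kg. Origin: centre of its underside. It has room for four relays, for instance at x = +-37 mm, y = +-32 mm with their x axes along its own.
- isolator: Fixed grey isolator housing, base 80 x 90 mm, two cheeks and a top plate (46 mm in x, 60 mm in y, its top 86 mm above the table). A brass bushing, 32 mm thick, lies inside along the housing's y axis, its axis 60 mm above the table; a 12 mm square cross-hole goes through it. Origin: centre of the underside.
- lock_hole (a point): Centre of the mouth of the 13 mm upright hole in the isolator's top plate, at the plate's top face. The pin passes through this, and through the bushing's cross-hole when the crank is upright.
- crank (a joint): Angle of the bushing and its crank about the housing's y axis, rad: 0 when the crank is upright and the cross-hole vertical, negative when it leans to the housing's -x, positive to +x; starts between -1.1 and -0.5. It turns with light friction (about 0.06 N m) and stays where it is left; stops at +-1.5.
- crank_grip (a point): Middle of the crank's round black handle, a bar 12 mm thick and 40 mm long parallel to the housing's y axis, 42 mm from the bushing's axis and 64 mm to +y of the hole. It can be taken from above with the fingers closing across it and carried round its arc.
- pin: Steel lock pin, upright: shank 9 mm thick and 50 mm long with a tapered foot, a flange 24 mm wide and 5 mm thick, and above it a round grip 20 mm thick and 34 mm tall; 0.08 kg. Origin: centre of the flange's underside, z along the pin upward; fully home it coincides with lock_hole. It starts hanging by its flange in the stand.
- pin_stand: Loose wooden block 60 x 60 x 54 mm with an upright 14 mm hole through its middle that holds the pin, 0.5 kg. Origin: centre of its underside.
- meter: Bystander: yellow handheld multimeter lying flat, 170 x 80 x 30 mm. Origin: centre of its underside.
- driver: Bystander: screwdriver lying on the bench, about 0.2 m long.
- carton: Bystander: small cardboard carton 90 x 110 x 60 mm. Origin: centre of its underside.

How it is judged:
By the outcome, as a careful person would: the job done as asked, in the order asked, and still so for the second after the job is handed in, with the robot touching nothing.
Of relay1, relay2, relay3, relay4 only 3 to 4 are there at a start; the rules pass over those that are not, and their reading is None.
At some moment in a run one of tray, pin_stand may be knocked a few centimetres aside while the robot is not near it.
It also fails if it takes over 208 s, if anything falls off the work surface, if the arm or the gripper's body presses on something with over 40 N, if the wrist force passes 120 N, or if a joint passes its speed limit or range.

## Working session

There is one attempt and no reset: what is moved stays moved. The work goes in short steps, Python scripts to look and compute and a shell command to move; the robot and the scene stay as the last step left them, time stands still between calls to the robot, and variables do not carry over. Pictures are saved under pics/ and viewed, at most 14 in all, crops included, and the job is handed in when it is done.

```bash
ls; mkdir -p pics; cat > h.py <<'E'
import numpy as np,cv2
from bench import read_state,read_camera
from scipy.spatial.transform import Rotation as R
def cam(n):
    s=read_state(); c=read_camera(n)
    if n=='wrist':
        T=np.eye(4);T[:3,:3]=R.from_rotvec(s['orientation']).as_matrix();T[:3,3]=s['tcp_pos'];c['W']=T@c['T_tool_cam']
    else: c['W']=np.array(c['world_from_camera'])
    return c
def rays(c):
    h,w=c['range_z'].shape
    K=np.array([[c['fx'],0,c['cx']],[0,c['fy'],c['cy']],[0,0,1.]])
    v,u=np.mgrid[:h,:w]
    p=np.stack([u,v],-1).reshape(-1,1,2).astype(np.float64)
    # r is undistorted slope: x_d = x(1+k1 r^2)
    return cv2.undistortPoints(p,K,np.array([c['k1'],0,0,0,0.])).reshape(h,w,2)
def cloud(c):
    s=rays(c);z=c['range_z'].astype(float)
    P=np.stack([s[...,0]*z,-s[...,1]*z,-z],-1)
    P=P@c['W'][:3,:3].T+c['W'][:3,3]; P[z==0]=np.nan
    return P
def save(c,f): cv2.imwrite(f,c['color'][...,::-1])
E
python3 - <<'E'
from h import *
s=read_state();print(s)
for n in('scene','top','wrist'):
    c=cam(n);np.savez(f'{n}0.npz',P=cloud(c),c=c['color']);print(n,c['fx'],c['k1'],c['W'].round(3).tolist())
    save(c,f'pics/{n}0.png')
E
```

```text
pics
{'t': 0.0, 'q': array([ 1.27978025,  0.41188099, -0.01271709,  1.59703575,  0.00560758,
        1.13431972, -0.08220391]), 'joint_velocities': array([ 0.0005929 , -0.00064706,  0.00266794, -0.00096772, -0.00012513,
       -0.00106372,  0.00034605]), 'effort': array([-5.83787141e-05, -5.87972045e+01,  6.41762093e-01, -2.91083175e+01,
       -5.37914084e-02,  1.84882904e-02,  9.29483349e-05]), 'tcp_pos': array([ 0.13795637, -0.60906015,  0.22182425]), 'orientation': array([-3.12054074e+00, -3.49143927e-01,  4.65865929e-04]), 'force': array([ 0.22253789, -0.00089383, -0.34764957]), 'torque': array([-0.02753454, -0.04017927,  0.02932051]), 'finger_force': 0.0, 'opening': 0.0877840891741669}
scene 476.04975502115525 0.04453233738453105 [[0.835, -0.358, 0.417, 1.144], [0.549, 0.537, -0.64, -0.684], [0.006, 0.764, 0.645, 0.885], [0.0, 0.0, 0.0, 1.0]]
top 395.37468964537135 -0.07492248763660932 [[-0.007, 0.986, -0.164, 0.449], [-1.0, -0.006, 0.007, 0.102], [0.006, 0.164, 0.986, 1.186], [0.0, 0.0, 0.0, 1.0]]
wrist 327.7070116844123 0.020107192810102554 [[0.221, 0.946, 0.235, 0.2], [-0.975, 0.215, 0.052, -0.594], [-0.002, -0.24, 0.971, 0.384], [0.0, 0.0, 0.0, 1.0]]
```

View pics/top0.png

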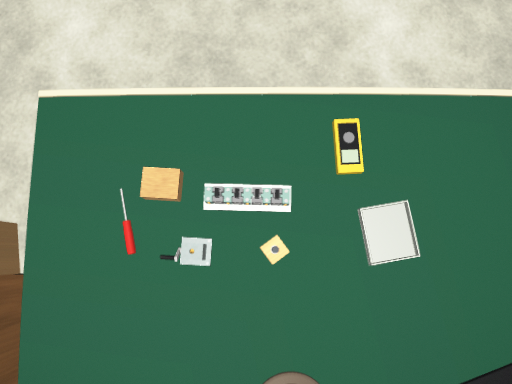

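View pics/scene0.png

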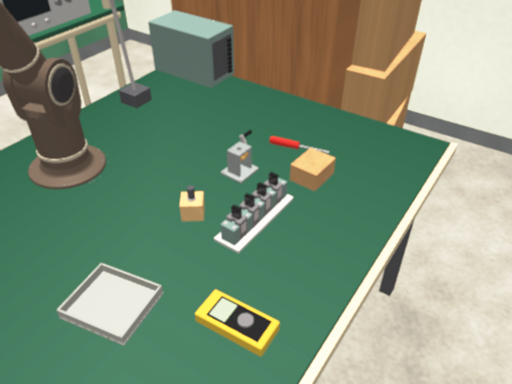

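The top view shows four relays (tabs near (217,193), (237,194), (257,194), (277,195)), the isolator at (196,251) with its crank handle at (167,257), the pin in its stand at (275,249), and the tray at (389,233). The scene view agrees with this.

```bash
python3 - <<'E'
import numpy as np,cv2
d=np.load('top0.npz');P,c=d['P'],d['c']
m=np.nanmedian
for n,(u,v) in dict(rk1=(217,193),rk2=(237,194),rk3=(257,194),rk4=(277,195),iso=(196,251),handle=(166,257),pin=(275,249),traymid=(389,233)).items():
    print(n,P[v,u].round(3), np.nanmedian(P[v-1:v+2,u-1:u+2].reshape(-1,3),0).round(3))
H=cv2.cvtColor(c,cv2.COLOR_RGB2HSV)
def rect(n,u0,u1,v0,v1,zlo,zhi):
    Q=P[v0:v1,u0:u1].reshape(-1,3);Q=Q[(Q[:,2]>zlo)&(Q[:,2]<zhi)]
    r=cv2.minAreaRect((Q[:,:2]*1000).astype(np.float32));print(n,len(Q),r,'z',np.median(Q[:,2]).round(4))
rect('traywall',345,430,190,275,.015,.05)
rect('stand',255,295,230,270,.035,.065)
rect('pin',255,295,230,270,.075,.12)
rect('rackall',195,300,175,220,.05,.12)
rect('tabs',195,300,175,220,.085,.12)
rect('isotop',150,220,230,275,.075,.1)
rect('handle',150,178,230,275,.06,.15)
E
```

```text
rk1 [0.614 0.203 0.104] [0.615 0.203 0.103]
rk2 [0.612 0.148 0.099] [0.612 0.148 0.102]
rk3 [0.611 0.092 0.103] [0.611 0.092 0.101]
rk4 [0.609 0.036 0.096] [0.608 0.037 0.102]
iso [0.456 0.261 0.086] [0.456 0.261 0.086]
handle [0.44  0.34  0.105] [0.44  0.34  0.102]
pin [0.46  0.044 0.093] [0.46  0.044 0.094]
traymid [ 0.504 -0.304  0.005] [ 0.504 -0.304  0.005]
traywall 540 ((506.3819885253906, -298.64959716796875), (169.55172729492188, 152.54637145996094), 9.20638656616211) z 0.0277
stand 410 ((459.2785949707031, 42.49962615966797), (59.796913146972656, 60.25351333618164), 35.9889030456543) z 0.0539
pin 44 ((459.9705810546875, 42.569602966308594), (19.37413215637207, 16.390331268310547), 89.53076934814453) z 0.0933
rackall 1304 ((615.3112182617188, 121.513916015625), (243.64004516601562, 45.694271087646484), 87.9349136352539) z 0.0644
tabs 188 ((615.5908813476562, 120.10173034667969), (179.0345001220703, 24.999082565307617), 88.01913452148438) z 0.1015
isotop 405 ((454.79229736328125, 298.6582946777344), (113.40876770019531, 46.51588439941406), 89.59651184082031) z 0.0859
handle 87 ((440.2010192871094, 333.66583251953125), (27.20274543762207, 46.055843353271484), 15.367746353149414) z 0.1016
```

```bash
python3 -m inch '[[[33,31,10,0,0,7.7,1],[33,31,10,0,0,7.7,1],[33,31,10,0,0,7.7,1],[33,31,10,0,0,7.7,1],[33,31,10,0,0,7.7,1],[33,31,10,0,0,7.7,1],[33,31,10,0,0,7.7,1],[33,31,10,0,0,7.7,1],[33,31,10,0,0,7.7,1],[33,31,10,0,0,7.7,1]]]' 20; python3 -m inch '[[[0,40,0,0,0,0,1],[0,45,0,0,0,0,1],[0,45,0,0,0,0,1],[0,45,0,0,0,0,1],[0,45,0,0,0,0,1],[0,45,0,0,0,0,1],[0,45,0,0,0,0,1],[0,45,0,0,0,0,1],[0,45,0,0,0,0,1],[0,45,0,0,0,0,1],[0,45,0,0,0,0,1],[0,45,0,0,0,0,1],[0,45,0,0,0,0,1],[0,45,0,0,0,0,1],[0,0,0,0,0,0,1],[0,0,0,0,0,0,1]]]'
python3 - <<'E'
from h import *
c=cam('wrist');P=cloud(c);np.savez('w1.npz',P=P,c=c['color']);save(c,'pics/w1.png')
s=read_state();print(s['q'].round(2),R.from_rotvec(s['orientation']).as_matrix().round(3).tolist())
E
```

```text
t: 1.15
tcp_pos: [0.469, -0.2981, 0.3231]
orientation: [2.22, 2.223, -0.0]
force: [0.8, -2.0, -0.9]
opening: 0.0876
finger_force: 0.0
t: 2.75
tcp_pos: [0.4673, 0.3264, 0.322]
orientation: [-2.222, -2.219, 0.002]
force: [1.2, 0.2, -0.0]
opening: 0.0879
finger_force: 0.0
[-0.07  0.36 -0.83  1.55  0.27  1.36 -0.93] [[0.004, 1.0, -0.001], [1.0, -0.004, -0.001], [-0.001, -0.001, -1.0]]
```

View pics/w1.png

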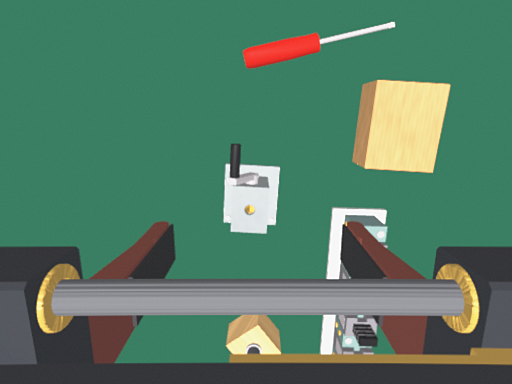

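The wrist view shows the handle at (235,160), the housing's top plate with the hole at (250,209), and the base corners around (225..280, 165..223).

```bash
python3 - <<'E'
import numpy as np,cv2
def rect(P,n,b,zlo,zhi,show=True):
    u0,u1,v0,v1=b
    Q=P[v0:v1,u0:u1].reshape(-1,3);Q=Q[(Q[:,2]>zlo)&(Q[:,2]<zhi)]
    if len(Q)<3: print(n,'none');return
    r=cv2.minAreaRect((Q[:,:2]*1000).astype(np.float32))
    print(n,len(Q),np.round(r[0],1),np.round(r[1],1),round(r[2],1),'med',np.median(Q,0).round(4),'max',Q[:,2].max().round(4))
d=np.load('w1.npz');P,c=d['P'],d['c']
rect(P,'top',(215,290,182,240),.082,.092)
rect(P,'base',(200,300,150,240),.004,.03)
rect(P,'handle',(225,245,140,182),.085,.13)
rect(P,'handle_all',(225,245,140,182),.07,.13)
H=cv2.cvtColor(c,cv2.COLOR_RGB2HSV)
m=(H[...,2]<60);m[:140]=0;m[182:]=0;m[:,:222]=0;m[:,248:]=0
Q=P[m];Q=Q[Q[:,2]>.08];print('dark',len(Q),Q.min(0).round(4),Q.max(0).round(4),cv2.minAreaRect((Q[:,:2]*1000).astype(np.float32)))
m=(H[...,1]>120)&(H[...,0]<30);m[:200]=0;m[220:]=0;m[:,:238]=0;m[:,262:]=0
ys,xs=np.nonzero(m);print('hole px',xs.mean(),ys.mean(),np.median(P[m],0).round(4),len(xs),xs.min(),xs.max(),ys.min(),ys.max())
K=P[195:225,236:266]
a=np.isfinite(K[...,2])&(K[...,2]<.082);print('hole low',np.median(K[a],0).round(4),a.sum())
d=np.load('top0.npz');P=d['P']
rect(P,'T isotop',(180,220,232,275),.082,.092)
rect(P,'T base',(175,220,230,275),.004,.03)
rect(P,'T handle',(150,175,245,270),.085,.13)
E
```

```text
top 1616 [456.1 277.2] [67.1 46.1] 86.4 med [0.4555 0.2756 0.0863] max 0.0919
base 1196 [456.  274.4] [89.8 79.9] 86.7 med [0.4757 0.2868 0.0084] max 0.0299
handle 422 [441.9 335.7] [44.8 20.3] 83.7 med [0.4398 0.335  0.1018] max 0.1076
handle_all 432 [441.9 335.7] [44.8 20.3] 83.7 med [0.4399 0.3341 0.1017] max 0.1076
dark 137 [0.4347 0.3206 0.0962] [0.4447 0.3584 0.1034] ((439.6856384277344, 339.4789733886719), (37.702518463134766, 9.495401382446289), 88.71533966064453)
hole px 249.42857142857142 209.0408163265306 [0.455  0.2692 0.0728] 49 246 253 206 212
hole low [0.4563 0.2692 0.0736] 71
T isotop 345 [455.5 273.7] [61.4 46.3] 86.5 med [0.4558 0.2745 0.0859] max 0.0907
T base 438 [454.2 270.3] [130.7 130.2] 1.3 med [0.4561 0.2591 0.0078] max 0.0299
T handle 63 [440.3 337.7] [40.4 11.7] 81.8 med [0.4398 0.3385 0.1017] max 0.1066
```

```bash
python3 -m inch '[[[-9,4.5,-40,0,0,-1.1,0.5],[-9,4.5,-40,0,0,-1.1,0.5],[-9,4.6,-40,0,0,-1.1,0.5],[0,0,-30,0,0,0,0.5],[0,0,-30,0,0,0,0.5],[0,0,-25,0,0,0,0.5],[0,0,-20,0,0,0,0.5],[0,0,-20,0,0,0,0.5],[0,0,0,0,0,0,0.5],[0,0,0,0,0,0,0.5],[0,0,0,0,0,0,0.5]]]' 20
python3 - <<'E'
from h import *
c=cam('wrist');P=cloud(c);np.savez('w2.npz',P=P,c=c['color']);save(c,'pics/w2.png')
s=read_state();print(s['tcp_pos'],s['force'],R.from_rotvec(s['orientation']).as_matrix().round(3).tolist())
E
```

```text
t: 3.9
tcp_pos: [0.4421, 0.3388, 0.0789]
orientation: [2.29, 2.15, 0.003]
force: [-0.5, -0.3, 1.2]
opening: 0.044
finger_force: 0.0
[0.44198613 0.33901062 0.07897597] [-0.7676717   0.8391574  -0.30508479] [[0.063, 0.998, 0.002], [0.998, -0.063, 0.001], [0.001, 0.002, -1.0]]
```

View pics/w2.png

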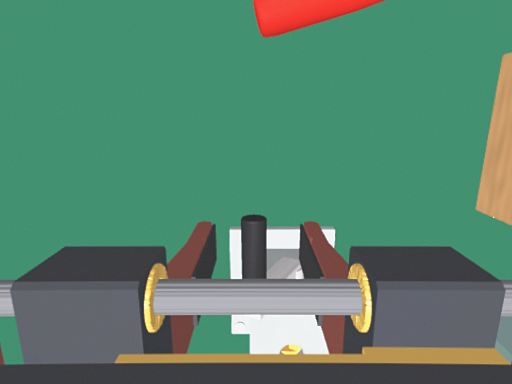

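The handle (end at (254,218)) sits midway between the fingers (about 208 and 308). I'll close on it.

```bash
python3 -m inch '[[[0,0,0,0,0,0,0],[0,0,0,0,0,0,0],[0,0,0,0,0,0,0],[0,0,0,0,0,0,0],[0,0,0,0,0,0,0],[0,0,0,0,0,0,0],[0,0,0,0,0,0,0],[0,0,0,0,0,0,0]]]' 20
```

```text
t: 4.75
tcp_pos: [0.4408, 0.3392, 0.0777]
orientation: [-2.289, -2.152, 0.0]
force: [-2.2, -0.2, 4.2]
opening: 0.0115
finger_force: 20.0
```

```bash
python3 -m inch '[[[3,-0.2,1.4,0,0,0,0],[3,-0.2,1.1,0,0,0,0],[3.1,-0.2,0.9,0,0,0,0],[3.2,-0.2,0.6,0,0,0,0],[3.2,-0.2,0.4,0,0,0,0],[3.4,-0.2,0.1,0,0,0,0],[0,0,0,0,0,0,0],[0,0,0,0,0,0,0],[0,0,0,0,0,0,0],[0,0,0,0,0,0,0],[0,0,0,0,0,0,0]]]' 20
```

```text
t: 5.85
tcp_pos: [0.4594, 0.3382, 0.0824]
orientation: [-2.288, -2.152, 0.001]
force: [-4.2, -1.1, 4.9]
opening: 0.0116
finger_force: 20.0
```

```bash
python3 -m inch '[[[0,0,0,0,0,0,0.5],[0,0,0,0,0,0,0.5],[0,0,0,0,0,0,0.5],[0,0,0,0,0,0,0.5],[0,0,30,0,0,0,0.5],[0,-10,40,0,0,0,0.5],[0,-10,40,0,0,0,0.5],[0,-10,40,0,0,0,0.5],[0,-10,30,0,0,0,0.5],[0,0,0,0,0,0,0.5],[0,0,0,0,0,0,0.5]]]' 20
python3 - <<'E'
from h import *
c=cam('wrist');P=cloud(c);np.savez('w3.npz',P=P,c=c['color']);np.save('w3W.npy',c['W'])
im=cv2.resize(c['color'][100:260,150:350,::-1],None,fx=4,fy=4,interpolation=cv2.INTER_CUBIC) if 0 else cv2.resize(c['color'][110:260,160:350,::-1],None,fx=4,fy=4);cv2.imwrite('pics/w3.png',im[:600])
H=cv2.cvtColor(c['color'],cv2.COLOR_RGB2HSV)
def stat(n,Q): print(n,len(Q),[np.round(x,1) for x in cv2.minAreaRect((Q[:,:2]*1000).astype(np.float32))],np.median(Q,0).round(4))
F=P.reshape(-1,3);V=H[...,2].ravel()
near=lambda x0,x1,y0,y1,z0,z1:(F[:,0]>x0)&(F[:,0]<x1)&(F[:,1]>y0)&(F[:,1]<y1)&(F[:,2]>z0)&(F[:,2]<z1)
stat('plate',F[near(.42,.49,.235,.306,.082,.091)])
q=near(.42,.49,.316,.37,.09,.12)&(V<70);stat('handle',F[q]);Q=F[q];print(Q[:,2].max())
q=near(.40,.50,.21,.34,.004,.016);stat('base',F[q])
E
```

```text
t: 6.95
tcp_pos: [0.4604, 0.2976, 0.2624]
orientation: [2.289, 2.15, 0.002]
force: [-0.7, 0.7, -0.4]
opening: 0.044
finger_force: 0.0
plate 2249 [array([455.8, 274.5]), array([60.1, 45.6]), np.float64(85.9)] [0.4559 0.2762 0.0862]
handle 328 [array([458.2, 337.9]), array([38.3, 10.7]), np.float64(86.5)] [0.4597 0.3378 0.1068]
0.1095708152122134
base 1666 [array([455.9, 274.6]), array([89.2, 80. ]), np.float64(86.6)] [0.4679 0.2918 0.0083]
```

View pics/w3.png

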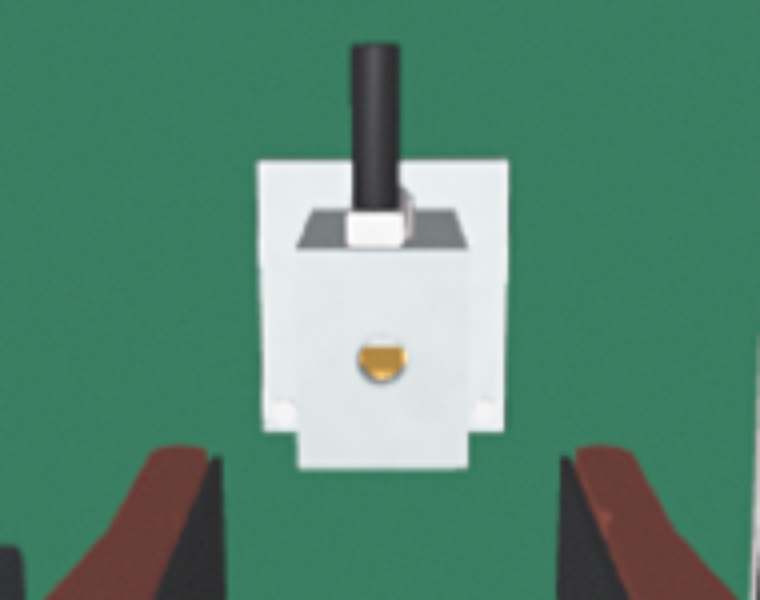

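Compared with the hole (crop col 382), the handle (col 375) is still about 1.8 mm short, so the crank leans about -0.045 rad. I'll regrasp and nudge it.

```bash
python3 -m inch '[[[0,10,-30,0,0,0,0.4],[0,10,-40,0,0,0,0.4],[0,10,-40,0,0,0,0.4],[0,10,-40,0,0,0,0.4],[0,0,-30,0,0,0,0.4],[0,0,0,0,0,0,0],[0,0,0,0,0,0,0],[0,0,0,0,0,0,0],[0,0,0,0,0,0,0],[0,0,0,0,0,0,0],[0,0,0,0,0,0,0],[0,0,0,0,0,0,0]]]' 20;  python3 -m inch '[[[0.8,0,0,0,0,0,0],[0.8,0,0,0,0,0,0],[0,0,0,0,0,0,0],[0,0,0,0,0,0,0],[0,0,0,0,0,0,0]]]' 20
```

```text
t: 8.2
tcp_pos: [0.4605, 0.3386, 0.0834]
orientation: [2.289, 2.152, 0.004]
force: [-1.4, 0.5, 6.6]
opening: 0.0115
finger_force: 20.0
t: 8.7
tcp_pos: [0.4615, 0.3385, 0.0834]
orientation: [-2.289, -2.152, -0.002]
force: [-3.6, -0.0, 8.8]
opening: 0.0117
finger_force: 20.0
```

```bash
python3 -m inch '[[[0,0,0,0,0,0,0.5],[0,0,0,0,0,0,0.5],[0,0,0,0,0,0,0.5],[0,0,0,0,0,0,0.5],[0,0,30,0,0,0,0.5],[0,-10,40,0,0,0,0.5],[0,-10,40,0,0,0,0.5],[0,-10,40,0,0,0,0.5],[0,-10,30,0,0,0,0.5],[0,0,0,0,0,0,0.5],[0,0,0,0,0,0,0.5]]]' 20
cat >> h.py <<'E'
def plane(c,u,v,z):
    s=rays(c)[int(round(v)),int(round(u))];d=c['W'][:3,:3]@np.array([s[0],-s[1],-1]);o=c['W'][:3,3]
    return o+d*(z-o[2])/d[2]
E
python3 - <<'E'
from h import *
c=cam('wrist');P=cloud(c);np.savez('w4.npz',P=P,c=c['color'])
H=cv2.cvtColor(c['color'],cv2.COLOR_RGB2HSV);C=c['color'].astype(int)
s=rays(c);o=c['W'][:3,3];D=np.stack([s[...,0],-s[...,1],-np.ones(s.shape[:2])],-1)@c['W'][:3,:3].T
def at(z): return o+D*((z-o[2])/D[...,2])[...,None]
A=at(.102)
m=(C.max(-1)<80)&(abs(P[...,2]-.103)<.012)&(P[...,1]>.325)&(P[...,1]<.352)&(abs(P[...,0]-.46)<.03)
L=[];
for v in range(384):
    x=np.nonzero(m[v])[0]
    if len(x)>6: L.append((A[v,x[0]]+A[v,x[-1]])/2)
L=np.array(L);print('handle axis',len(L),L.mean(0).round(4),np.polyfit(L[:,1],L[:,0],1).round(3))
B=at(.086)
m=(abs(P[...,2]-.086)<.004)&(abs(P[...,0]-.456)<.03)&(abs(P[...,1]-.27)<.034)
L=[]
for v in range(384):
    x=np.nonzero(m[v])[0]
    if len(x)>25: L.append((B[v,x[0]]+B[v,x[-1]])/2)
L=np.array(L);print('plate axis',len(L),L.mean(0).round(4),np.polyfit(L[:,1],L[:,0],1).round(3))
m=(H[...,1]>100)&(H[...,0]<35)&(abs(B[...,0]-.456)<.012)&(abs(B[...,1]-.274)<.012)
q=B[m];print('brass@.086',len(q),q.min(0).round(4),q.max(0).round(4),q.mean(0).round(4))
print(read_state()['tcp_pos'])
E
```

```text
t: 9.8
tcp_pos: [0.4619, 0.2975, 0.2624]
orientation: [2.289, 2.15, 0.001]
force: [-0.4, -0.4, -0.1]
opening: 0.0441
finger_force: 0.0
handle axis 28 [0.46   0.3384 0.102 ] [0.037 0.448]
plate axis 54 [0.456  0.2748 0.086 ] [0.072 0.436]
brass@.086 66 [0.4505 0.27   0.086 ] [0.4613 0.2781 0.086 ] [0.4555 0.2747 0.086 ]
[0.46141717 0.29744922 0.26142437]
```

```bash
python3 -m inch '[[[0,-46,0,0,0,0,0.5],[0,-46,0,0,0,0,0.5],[0,-46,0,0,0,0,0.5],[0,-46,0,0,0,0,0.5],[0,-46,0,0,0,0,0.5],[0,0,0,0,0,0,0.5],[0,0,0,0,0,0,0.5],[0,0,0,0,0,0,0.5]]]' 20
python3 - <<'E'
from h import *
c=cam('wrist');P=cloud(c);np.savez('w5.npz',P=P,c=c['color']);save(c,'pics/w5.png')
F=P.reshape(-1,3);V=c['color'].max(-1).ravel()
def stat(n,q): Q=F[q];print(n,len(Q),[np.round(x,1) for x in cv2.minAreaRect((Q[:,:2]*1000).astype(np.float32))],np.median(Q,0).round(4)) if len(Q)>3 else print(n,0)
near=lambda x0,x1,y0,y1,z0,z1:(F[:,0]>x0)&(F[:,0]<x1)&(F[:,1]>y0)&(F[:,1]<y1)&(F[:,2]>z0)&(F[:,2]<z1)
stat('pin',near(.40,.52,-.02,.1,.088,.1))
stat('stand',near(.40,.52,-.02,.1,.050,.057))
print(read_state()['tcp_pos'])
E
```

```text
t: 10.65
tcp_pos: [0.4612, 0.0692, 0.2615]
orientation: [-2.286, -2.153, 0.001]
force: [0.9, 0.9, -0.0]
opening: 0.0441
finger_force: 0.0
pin 275 [array([459.5,  44.2]), array([18.6, 17.9]), np.float64(86.5)] [0.4595 0.0444 0.0932]
stand 2172 [array([459.5,  43.4]), array([60.2, 60.4]), np.float64(36.0)] [0.4598 0.0469 0.0543]
[0.46126431 0.06956186 0.26165483]
```

View pics/w5.png

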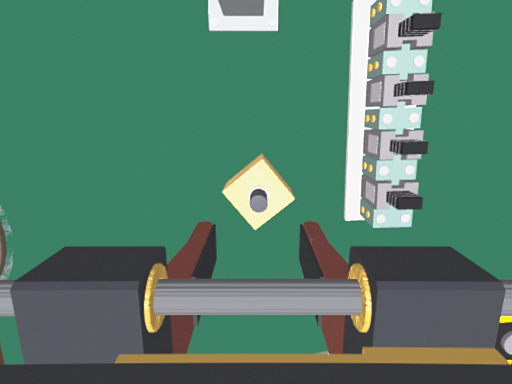

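The pin's grip is at (258,201) and its stand diamond at (258,190), both undisturbed.

```bash
python3 -m inch '[[[-0.5,-12.5,-35,0,0,0,0.5],[0,-12.5,-35,0,0,0,0.5],[0,0,-35,0,0,0,0.5],[0,0,-30,0,0,0,0.5],[0,0,-25,0,0,0,0.5],[0,0,-20,0,0,0,0.5],[0,0,-16,0,0,0,0.5],[0,0,0,0,0,0,0.5],[0,0,0,0,0,0,0.5],[0,0,0,0,0,0,0],[0,0,0,0,0,0,0],[0,0,0,0,0,0,0],[0,0,0,0,0,0,0],[0,0,0,0,0,0,0],[0,0,0,0,0,0,0],[0,0,0,0,0,0,0]]]' 25
```

```text
t: 12.3
tcp_pos: [0.4614, 0.0428, 0.0667]
orientation: [2.289, 2.151, 0.001]
force: [-1.4, -1.3, 7.0]
opening: 0.0194
finger_force: 25.0
```

```bash
python3 -m inch '[[[0,0,10,0,0,0,0],[0,0,15,0,0,0,0],[0,0,20,0,0,0,0],[0,0,25,0,0,0,0],[0,0,30,0,0,0,0],[0,0,30,0,0,0,0],[0,0,20,0,0,0,0],[0,30,0,0,0,0,0],[0,40,0,0,0,0,0],[0,40,0,0,0,0,0],[0,40,0,0,0,0,0],[0,30,0,0,0,0,0],[-1,20,0,0,0,0,0],[-1,15,0,0,0,0,0],[-1,10,0,0,0,0,0],[0,5,0,0,0,0,0],[0,0,0,0,0,0,0],[0,0,0,0,0,0,0],[0,0,0,0,0,0,0]]]' 25
python3 - <<'E'
from h import *
c=cam('wrist');P=cloud(c);np.savez('w6.npz',P=P,c=c['color']);np.save('w6W.npy',c['W'])
cv2.imwrite('pics/w6.png',cv2.resize(c['color'][130:270,160:350,::-1],None,fx=4,fy=4))
s=read_state();print(s['tcp_pos'],s['opening'],R.from_rotvec(s['orientation']).as_matrix().round(3).tolist())
F=P.reshape(-1,3)
near=lambda x0,x1,y0,y1,z0,z1:(F[:,0]>x0)&(F[:,0]<x1)&(F[:,1]>y0)&(F[:,1]<y1)&(F[:,2]>z0)&(F[:,2]<z1)
Q=F[near(.44,.48,.24,.31,.11,.21)]
for z in np.arange(.11,.2,.01):
    q=Q[(Q[:,2]>z)&(Q[:,2]<z+.01)]
    if len(q)>2: print(z.round(3),len(q),q.mean(0).round(4),np.ptp(q,axis=0).round(4))
E
```

```text
t: 14.2
tcp_pos: [0.4584, 0.2719, 0.2162]
orientation: [2.29, 2.15, -0.0]
force: [1.0, -0.0, -0.3]
opening: 0.0196
finger_force: 25.0
[0.45837066 0.27197139 0.21616727] 0.019299974155321625 [[0.063, 0.998, 0.0], [0.998, -0.063, -0.0], [-0.0, 0.0, -1.0]]
0.15 6 [0.4568 0.276  0.159 ] [0.007  0.0017 0.002 ]
0.16 51 [0.4572 0.2761 0.165 ] [0.0084 0.0034 0.0099]
0.17 37 [0.4575 0.2766 0.1739] [0.008  0.003  0.0079]
```

View pics/w6.png

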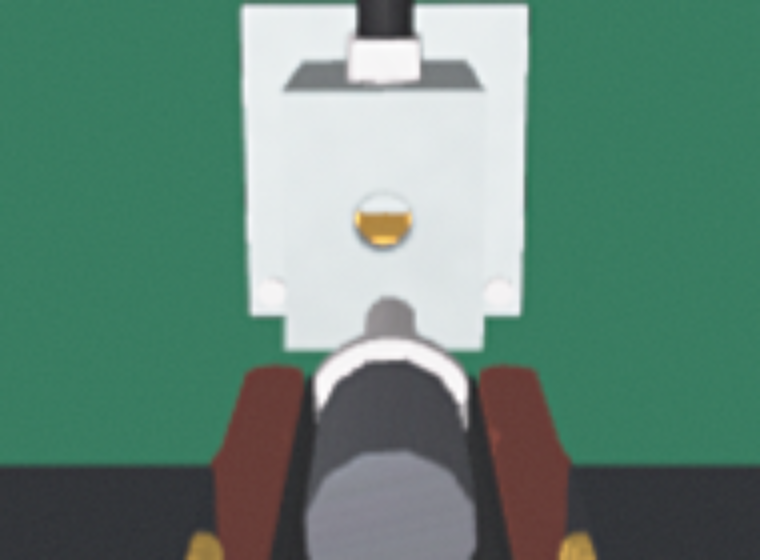

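The hole is at crop (383,221) and the pin's foot at (390,310) in front of it. I'll move closer and measure again.

```bash
python3 -m inch '[[[-1.2,2.4,-20,0,0,0,0],[0,0,-20,0,0,0,0],[0,0,-10,0,0,0,0],[0,0,-2,0,0,0,0],[0,0,0,0,0,0,0],[0,0,0,0,0,0,0],[0,0,0,0,0,0,0]]]' 25
cat > pinm.py <<'E'
from h import *
import sys
c=cam('wrist');P=cloud(c)
cv2.imwrite(sys.argv[1],cv2.resize(c['color'][130:270,160:350,::-1],None,fx=4,fy=4))
s0=read_state();print(s0['tcp_pos'].round(4))
H=cv2.cvtColor(c['color'],cv2.COLOR_RGB2HSV)
s=rays(c);o=c['W'][:3,3];D=np.stack([s[...,0],-s[...,1],-np.ones(s.shape[:2])],-1)@c['W'][:3,:3].T
def at(z): return o+D*((z-o[2])/D[...,2])[...,None]
B=at(.086)
m=(abs(P[...,2]-.086)<.004)&(abs(P[...,0]-.456)<.03)&(abs(P[...,1]-.27)<.034)
L=np.array([(B[v,x[0]]+B[v,x[-1]])/2 for v in range(384) for x in [np.nonzero(m[v])[0]] if len(x)>25 and x[-1]-x[0]>50])
if len(L): print('plate axis',len(L),L.mean(0).round(4), 'ymax',B[m][:,1].max().round(4))
m=(H[...,1]>100)&(H[...,0]<35)&(abs(B[...,0]-.456)<.012)&(abs(B[...,1]-.274)<.012)
q=B[m]
if len(q): print('brass@.086',len(q),q.min(0).round(4),q.max(0).round(4))
# hole = non-plate pixels
h=(P[...,2]<.082)&(abs(B[...,0]-.456)<.012)&(abs(B[...,1]-.274)<.012);q=B[h]
if len(q): print('hole@.086',len(q),q.min(0).round(4),q.max(0).round(4))
z0=s0['tcp_pos'][2]-.0627
F=P.reshape(-1,3)
Q=F[(abs(F[:,0]-.456)<.02)&(abs(F[:,1]-.275)<.02)&(F[:,2]>.095)]
for z in np.arange(z0-.005,z0+.05,.01):
    q=Q[(Q[:,2]>z)&(Q[:,2]<z+.01)]
    if len(q)>2: print(z.round(3),len(q),q.mean(0).round(4),'x',q[:,0].min().round(4),q[:,0].max().round(4),'y',q[:,1].max().round(4))
E
python3 pinm.py pics/w7.png
```

```text
t: 14.95
tcp_pos: [0.4573, 0.2755, 0.1649]
orientation: [2.289, 2.151, 0.002]
force: [-0.2, -1.0, -1.0]
opening: 0.0199
finger_force: 25.0
[0.4573 0.2755 0.1649]
plate axis 52 [0.4562 0.2829 0.086 ] ymax 0.3045
brass@.086 88 [0.4497 0.2735 0.086 ] [0.4613 0.2789 0.086 ]
hole@.086 129 [0.4496 0.2719 0.086 ] [0.462  0.2804 0.086 ]
0.107 50 [0.4561 0.2797 0.1125] x 0.4518 0.4602 y 0.2808
0.117 42 [0.4562 0.2802 0.1217] x 0.452 0.46 y 0.2811
0.147 164 [0.4562 0.2855 0.1556] x 0.4459 0.4669 y 0.2886
```

View pics/w7.png

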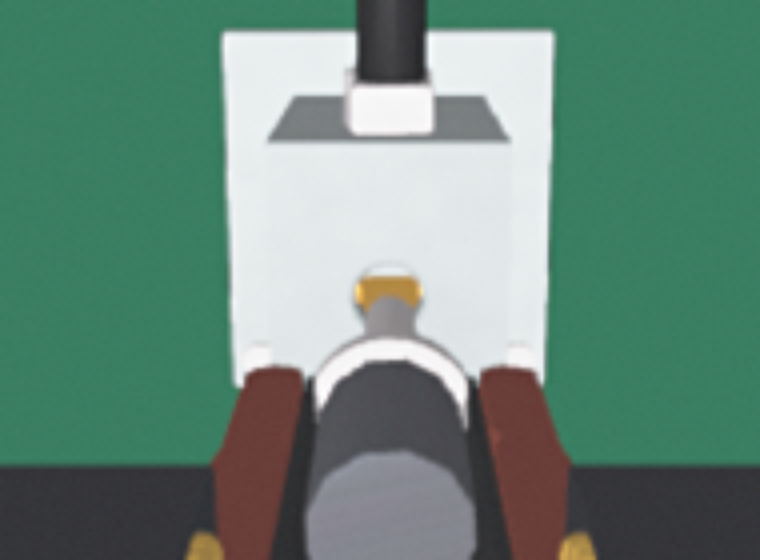

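The foot is centred on the hole in x, and about 2 mm too far toward +y.

```bash
python3 -m inch '[[[-0.3,-2.1,-2,0,0,0,0],[0,0,-4,0,0,0,0],[0,0,-6,0,0,0,0],[0,0,-6,0,0,0,0],[0,0,-6,0,0,0,0],[0,0,0,0,0,0,0],[0,0,0,0,0,0,0],[0,0,0,0,0,0,0]]]' 25
python3 -m inch '[[[0,0,-5,0,0,0,0],[0,0,-5,0,0,0,0],[0,0,-5,0,0,0,0],[0,0,0,0,0,0,0],[0,0,0,0,0,0,0]]]' 25
```

```text
t: 15.8
tcp_pos: [0.4567, 0.2733, 0.1403]
orientation: [-2.289, -2.152, -0.0]
force: [-0.4, 0.1, -0.5]
opening: 0.0193
finger_force: 25.0
t: 16.3
tcp_pos: [0.4565, 0.2731, 0.125]
orientation: [-2.289, -2.152, 0.001]
force: [0.4, 0.8, -1.7]
opening: 0.0192
finger_force: 25.0
```

```bash
python3 -m inch '[[[0,0,-5,0,0,0,0],[0,0,-5,0,0,0,0],[0,0,-5,0,0,0,0],[0,0,-5,0,0,0,0],[0,0,-3,0,0,0,0],[0,0,0,0,0,0,0],[0,0,0,0,0,0,0]]]' 25
python3 -m inch '[[[0,0,-1.5,0,0,0,0],[0,0,-1.5,0,0,0,0],[0,0,0,0,0,0,0],[0,0,0,0,0,0,0]]]' 25
```

```text
t: 17.0
tcp_pos: [0.4566, 0.2733, 0.1022]
orientation: [-2.289, -2.152, -0.0]
force: [-0.8, -0.3, -1.7]
opening: 0.0194
finger_force: 25.0
t: 17.4
tcp_pos: [0.4566, 0.2732, 0.0992]
orientation: [2.289, 2.152, 0.0]
force: [0.6, 0.6, -1.5]
opening: 0.0194
finger_force: 25.0
```

```bash
python3 -m inch '[[[0,0,-1,0,0,0,0],[0,0,0,0,0,0,0],[0,0,0,0,0,0,0]]]' 25
python3 -m inch '[[[0,0,-0.7,0,0,0,0],[0,0,0,0,0,0,0],[0,0,0,0,0,0,0]]]' 25
```

```text
t: 17.7
tcp_pos: [0.4567, 0.2733, 0.0987]
orientation: [2.289, 2.152, 0.001]
force: [-0.8, -1.3, 5.2]
opening: 0.0194
finger_force: 25.0
t: 18.0
tcp_pos: [0.4567, 0.2733, 0.0987]
orientation: [2.288, 2.151, 0.001]
force: [-3.9, -2.8, 12.3]
opening: 0.0193
finger_force: 25.0
```

```bash
python3 -m inch '[[[0,0,0,0,0,0,0.5],[0,0,0,0,0,0,0.5],[0,0,0,0,0,0,0.5],[0,0,10,0,0,0,0.5],[0,0,30,0,0,0,0.5],[0,5,40,0,0,0,0.5],[0,10,40,0,0,0,0.5],[0,10,40,0,0,0,0.5],[0,0,0,0,0,0,0.5],[0,0,0,0,0,0,0.5]]]' 25
python3 - <<'E'
from h import *
c=cam('wrist');P=cloud(c);F=P.reshape(-1,3)
Q=F[(abs(F[:,0]-.456)<.015)&(abs(F[:,1]-.275)<.015)&(F[:,2]>.11)];print('pin top',np.percentile(Q[:,2],[10,50,90]).round(4),np.median(Q,0).round(4))
Q=F[(abs(F[:,0]-.456)<.015)&(abs(F[:,1]-.284)<.006)&(F[:,2]<.11)];print(np.percentile(Q[:,2],[10,50,90]).round(4))
E
python3 -m inch '[[[30,-46,0,0,0,1.5,0.5],[30,-46,0,0,0,0,0.5],[30,-46,0,0,0,0,0.5],[30,-46,0,0,0,0,0.5],[30,-46,0,0,0,0,0.5],[8,0,0,0,0,0,0.5],[0,0,0,0,0,0,0.5],[0,0,0,0,0,0,0.5]]]' 25
cat > rk.py <<'E'
from h import *
import sys
c=cam('wrist');P=cloud(c);np.savez(sys.argv[1]+'.npz',P=P,c=c['color']);save(c,'pics/'+sys.argv[1]+'.png')
s=read_state();print(s['tcp_pos'],R.from_rotvec(s['orientation']).as_matrix()[:,0].round(3))
F=P.reshape(-1,3)
m=(abs(F[:,0]-.613)<.05)&(F[:,1]>0)&(F[:,1]<.24)&(F[:,2]>.093)&(F[:,2]<.11)
im=(m.reshape(P.shape[:2])).astype(np.uint8);im[230:]=0
n,l,st,_=cv2.connectedComponentsWithStats(im)
for i in range(1,n):
    if st[i,4]>40:
        Q=P[l==i];print(st[i].tolist(),[np.round(x,1) for x in cv2.minAreaRect((Q[:,:2]*1000).astype(np.float32))],np.median(Q,0).round(4))
E
python3 rk.py w8
```

```text
t: 19.0
tcp_pos: [0.4568, 0.2986, 0.2586]
orientation: [2.288, 2.152, 0.003]
force: [0.9, 0.0, 0.0]
opening: 0.0441
finger_force: 0.0
pin top [0.1181 0.125  0.126 ] [0.4556 0.2761 0.125 ]
[0.0856 0.0871 0.1015]
t: 19.85
tcp_pos: [0.5999, 0.09, 0.2564]
orientation: [-2.257, -2.182, 0.002]
force: [0.2, -0.3, -0.0]
opening: 0.0438
finger_force: 0.0
[0.59984601 0.0904983  0.25687835] [0.033 0.999 0.001]
[262, 49, 27, 16, 430] [array([618.2, 205.6]), array([12. , 23.5]), np.float64(88.1)] [0.6181 0.2053 0.1022]
[262, 113, 26, 15, 380] [array([616.6, 149.8]), array([12.9, 23.6]), np.float64(88.0)] [0.6161 0.15   0.1022]
[262, 172, 25, 14, 336] [array([614.8,  93.4]), array([12.4, 23.5]), np.float64(88.4)] [0.6148 0.0939 0.1022]
[262, 224, 24, 6, 117] [array([613.3,  42.4]), array([ 3. , 23.5]), np.float64(88.4)] [0.6128 0.0431 0.1011]
```

View pics/w8.png

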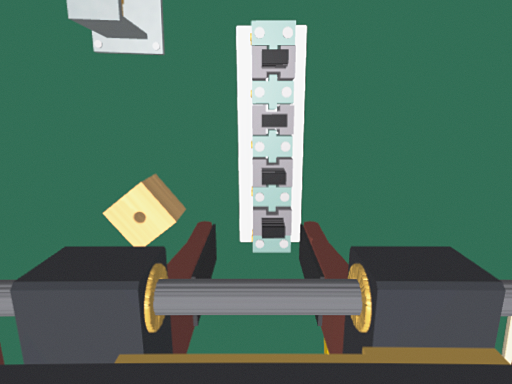

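The pin is home: its grip top is at 0.125 m. Four tabs are found at about (275,57), (275,120), (274,177), (273,228). I'll start with the far one, relay A.

```bash
python3 -m inch '[[[5,28,-20,0,0,0,0.5],[5,28,-20,0,0,0,0.5],[5,28,-25,0,0,0,0.5],[4.5,30.5,-30,0,0,0,0.5],[0,0,-30,0,0,0,0.5],[0,0,0,0,0,0,0.5],[0,0,0,0,0,0,0.5],[0,0,0,0,0,0,0.5]]]' 20
```

```text
t: 20.7
tcp_pos: [0.6213, 0.2034, 0.1345]
orientation: [2.26, 2.18, 0.003]
force: [0.1, -0.4, -0.3]
opening: 0.0438
finger_force: 0.0
```

```bash
python3 -m inch '[[[-1.5,1.5,-20,0,0,0,0.5],[0,0,-20,0,0,0,0.5],[0,0,-15,0,0,0,0.5],[0,0,-5,0,0,0,0.5],[0,0,0,0,0,0,0.5],[0,0,0,0,0,0,0.5]]]' 20;python3 -m inch '[[[0,0,0,0,0,0,0.5]]]'
```

```text
t: 21.3
tcp_pos: [0.6197, 0.2049, 0.0735]
orientation: [2.26, 2.181, 0.002]
force: [0.6, 0.3, -0.8]
opening: 0.044
finger_force: 0.0
t: 21.4
tcp_pos: [0.6198, 0.205, 0.0735]
orientation: [2.26, 2.181, 0.002]
force: [-1.4, -0.4, 0.7]
opening: 0.0438
finger_force: 0.0
```

Close gently, check force, then lift slowly.

```bash
python3 -m inch '[[[0,0,0,0,0,0,0],[0,0,0,0,0,0,0],[0,0,0,0,0,0,0],[0,0,0,0,0,0,0],[0,0,0,0,0,0,0],[0,0,0,0,0,0,0],[0,0,0,0,0,0,0]]]' 15; python3 -m inch '[[[0,0,2,0,0,0,0],[0,0,4,0,0,0,0],[0,0,6,0,0,0,0],[0,0,6,0,0,0,0],[0,0,0,0,0,0,0]]]' 20
```

```text
t: 22.1
tcp_pos: [0.6192, 0.2048, 0.0727]
orientation: [2.26, 2.182, 0.0]
force: [0.1, -0.2, 3.8]
opening: 0.0235
finger_force: 15.0
t: 22.6
tcp_pos: [0.6197, 0.2051, 0.0917]
orientation: [2.26, 2.181, 0.003]
force: [0.2, 0.1, -1.1]
opening: 0.0239
finger_force: 20.0
```

```bash
python3 -m inch '[[[0,0,10,0,0,0,0],[0,0,15,0,0,0,0],[0,0,20,0,0,0,0],[0,0,25,0,0,0,0],[0,0,25,0,0,0,0],[0,0,20,0,0,0,0]]]' 20; python3 -m inch '[[[-4,-20,5,0,0,0,0],[-8,-40,0,0,0,2,0],[-9,-43,0,0,0,2,0],[-9,-43,0,0,0,2,0],[-9,-43,0,0,0,2,0],[-9,-43,0,0,0,2,0],[-9,-43,0,0,0,1.3,0],[-9,-43,0,0,0,0,0],[-9,-43,0,0,0,0,0],[-9,-43,0,0,0,0,0],[-9,-43,0,0,0,0,0],[-9,-43,0,0,0,0,0],[-9,-43,0,0,0,0,0],[-6,-35,0,0,0,0,0],[-4,-20,0,0,0,0,0],[0,0,0,0,0,0,0],[0,0,0,0,0,0,0],[0,0,0,0,0,0,0]]]' 20
cat > tr.py <<'E'
from h import *
import sys
n=sys.argv[1]
c=cam('wrist');P=cloud(c);np.savez(n+'.npz',P=P,c=c['color']);save(c,'pics/'+n+'.png')
s=read_state();print(s['tcp_pos'],s['opening'],R.from_rotvec(s['orientation']).as_matrix()[:,0].round(3))
P=P.copy();P[240:]=np.nan
F=P.reshape(-1,3);t=s['tcp_pos']
m=(F[:,2]>.022)&(F[:,2]<.038)&(abs(F[:,0]-.506)<.14)&(F[:,1]<-.15)
Q=F[m];r=cv2.minAreaRect((Q[:,:2]*1000).astype(np.float32));print('wall',len(Q),[np.round(x,1) for x in r])
m=(F[:,2]>.002)&(F[:,2]<.009)&(abs(F[:,0]-.506)<.14)&(F[:,1]<-.15);Q=F[m];print('floor',len(Q),Q.mean(0).round(4) if len(Q) else '')
for zl,zh,nm in ((.09,.102,'tab'),(.06,.07,'body')):
    im=((P[...,2]>zl)&(P[...,2]<zh)).astype(np.uint8)
    k,l,st,_=cv2.connectedComponentsWithStats(im)
    for i in range(1,k):
        if st[i,4]>60: Q=P[l==i];print(nm,st[i].tolist(),[np.round(x,1) for x in cv2.minAreaRect((Q[:,:2]*1000).astype(np.float32))],np.median(Q[:,2]).round(4))
E
python3 tr.py w9
```

```text
t: 23.2
tcp_pos: [0.6194, 0.2052, 0.2084]
orientation: [2.26, 2.181, 0.003]
force: [-0.1, 0.5, -1.6]
opening: 0.0241
finger_force: 20.0
t: 25.0
tcp_pos: [0.499, -0.3814, 0.2112]
orientation: [2.032, 2.396, 0.001]
force: [-0.5, -0.9, -1.4]
opening: 0.0238
finger_force: 20.0
[ 0.49901175 -0.38141743  0.21110934] 0.023633339430222222 [-0.164  0.987  0.   ]
wall 4208 [array([ 506.7, -298.1]), array([171.1, 150.1]), np.float64(9.5)]
floor 21032 [ 0.5068 -0.2949  0.0052]
```

View pics/w9.png

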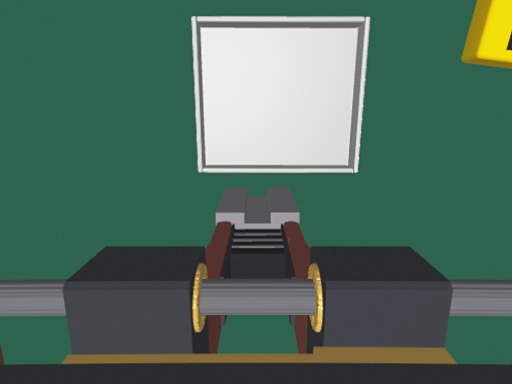

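The tray is undisturbed: interior corners at about (200,27), (360,27), (355,167), (205,167). The relay hangs straight in the fingers.

```bash
python3 -m inch '[[[-11,23,-10,0,0,0,0],[-11.5,22.5,-20,0,0,0,0],[0,0,-30,0,0,0,0],[0,0,-30,0,0,0,0],[0,0,-20,0,0,0,0],[0,0,-15,0,0,0,0],[0,0,-8,0,0,0,0],[0,0,-5,0,0,0,0],[0,0,-2,0,0,0,0],[0,0,0,0,0,0,0],[0,0,0,0,0,0,0]]]' 20;python3 -m inch '[[[0,0,-1,0,0,0,0],[0,0,-1,0,0,0,0],[0,0,-0.5,0,0,0,0],[0,0,0,0,0,0,0]]]'
```

```text
t: 26.15
tcp_pos: [0.4761, -0.338, 0.0711]
orientation: [2.034, 2.393, 0.0]
force: [0.4, -0.3, -1.4]
opening: 0.0242
finger_force: 20.0
t: 26.55
tcp_pos: [0.4756, -0.3378, 0.0679]
orientation: [-2.035, -2.393, 0.0]
force: [1.1, 0.3, -0.7]
opening: 0.0241
finger_force: 20.0
```

```bash
python3 -m inch '[[[0,0,-0.6,0,0,0,0],[0,0,0,0,0,0,0],[0,0,0,0,0,0,0]]]';python3 -m inch '[[[0,0,-0.5,0,0,0,0],[0,0,0,0,0,0,0],[0,0,0,0,0,0,0]]]'
```

```text
t: 26.85
tcp_pos: [0.4757, -0.3378, 0.0676]
orientation: [2.035, 2.393, -0.0]
force: [-0.9, 0.3, 3.3]
opening: 0.0235
finger_force: 20.0
t: 27.15
tcp_pos: [0.4757, -0.3378, 0.0676]
orientation: [2.035, 2.393, -0.001]
force: [-3.0, 0.8, 7.7]
opening: 0.0239
finger_force: 20.0
```

```bash
python3 -m inch '[[[0,0,0,0,0,0,0.5],[0,0,0,0,0,0,0.5],[0,0,0,0,0,0,0.5],[0,0,0,0,0,0,0.5],[0,0,10,0,0,0,0.5],[0,0,30,0,0,0,0.5],[0,0,40,0,0,0,0.5],[0,0,40,0,0,0,0.5],[0,0,40,0,0,0,0.5]]]';python3 -m inch '[[[14,38,3,0,0,-2,0.5],[14,38,3,0,0,-2,0.5],[14,38,3,0,0,-2,0.5],[14,38,3,0,0,-2,0.5],[14,38,3,0,0,-2,0.5],[14,38,3,0,0,-1.4,0.5],[14,38,3,0,0,0,0.5],[14,38,3,0,0,0,0.5],[14,38,3,0,0,0,0.5],[14,26,3,0,0,0,0.5],[0,0,0,0,0,0,0.5],[0,0,0,0,0,0,0.5],[0,0,0,0,0,0,0.5]]]'; python3 rk.py w10
```

```text
t: 28.05
tcp_pos: [0.4756, -0.3374, 0.2292]
orientation: [2.034, 2.394, 0.001]
force: [-0.1, -0.3, 0.3]
opening: 0.0441
finger_force: 0.0
t: 29.35
tcp_pos: [0.6153, 0.0286, 0.2569]
orientation: [2.264, 2.178, -0.001]
force: [0.6, 0.1, -0.0]
opening: 0.0439
finger_force: 0.0
[0.61536553 0.02836255 0.25688121] [ 0.039  0.999 -0.001]
[242, 43, 27, 17, 437] [array([616.6, 149.6]), array([12.5, 24.2]), np.float64(89.2)] [0.6165 0.1491 0.1022]
[243, 108, 26, 14, 364] [array([615. ,  93.8]), array([12.1, 23.9]), np.float64(87.4)] [0.6149 0.0938 0.1022]
[244, 167, 25, 14, 326] [array([613.2,  37.5]), array([12.3, 23.9]), np.float64(88.3)] [0.6131 0.0382 0.1022]
```

```bash
python3 -m inch '[[[1,30,-15,0,0,0,0.5],[1,40,-25,0,0,0,0.5],[0.4,35,-25,0,0,0,0.5],[0,16,-25,0,0,0,0.5],[0,0,-30,0,0,0,0.5],[0,0,0,0,0,0,0.5],[0,0,0,0,0,0,0.5],[0,0,0,0,0,0,0.5]]]' 20
```

```text
t: 30.2
tcp_pos: [0.6191, 0.1503, 0.1386]
orientation: [2.264, 2.177, 0.003]
force: [1.4, -0.0, 0.2]
opening: 0.0439
finger_force: 0.0
```

```bash
python3 -m inch '[[[-1,-0.5,-20,0,0,0,0.5],[0,0,-20,0,0,0,0.5],[0,0,-15,0,0,0,0.5],[0,0,-10,0,0,0,0.5],[0,0,0,0,0,0,0.5],[0,0,0,0,0,0,0.5],[0,0,0,0,0,0,0.5]]]' 20;python3 -m inch '[[[0,0,0,0,0,0,0],[0,0,0,0,0,0,0],[0,0,0,0,0,0,0],[0,0,0,0,0,0,0],[0,0,0,0,0,0,0],[0,0,0,0,0,0,0],[0,0,0,0,0,0,0]]]' 15; python3 -m inch '[[[0,0,2,0,0,0,0],[0,0,4,0,0,0,0],[0,0,6,0,0,0,0],[0,0,6,0,0,0,0],[0,0,0,0,0,0,0]]]' 20
```

```text
t: 30.9
tcp_pos: [0.6176, 0.151, 0.0728]
orientation: [2.262, 2.179, 0.002]
force: [0.0, 0.2, -0.2]
opening: 0.0437
finger_force: 0.0
t: 31.6
tcp_pos: [0.6172, 0.1508, 0.0721]
orientation: [2.262, 2.18, 0.001]
force: [-0.7, -1.5, 3.0]
opening: 0.0238
finger_force: 15.0
t: 32.1
tcp_pos: [0.6176, 0.1511, 0.0911]
orientation: [2.262, 2.179, 0.002]
force: [0.0, -0.1, -0.9]
opening: 0.0239
finger_force: 20.0
```

```bash
python3 -m inch '[[[0,0,10,0,0,0,0],[0,0,15,0,0,0,0],[0,0,20,0,0,0,0],[0,0,25,0,0,0,0],[0,0,25,0,0,0,0],[0,0,20,0,0,0,0]]]' 20; python3 -m inch '[[[-4,-20,5,0,0,0,0],[-8,-40,0,0,0,2,0],[-9,-42,0,0,0,2,0],[-9,-42,0,0,0,2,0],[-9,-42,0,0,0,2,0],[-9,-42,0,0,0,2,0],[-9,-42,0,0,0,1.5,0],[-9,-42,0,0,0,0,0],[-9,-42,0,0,0,0,0],[-9,-42,0,0,0,0,0],[-9,-42,0,0,0,0,0],[-9,-42,0,0,0,0,0],[-9,-35,0,0,0,0,0],[-6,-18,0,0,0,0,0],[0,0,0,0,0,0,0],[0,0,0,0,0,0,0],[0,0,0,0,0,0,0]]]' 20
python3 tr.py w11
```

```text
t: 32.7
tcp_pos: [0.6173, 0.1512, 0.2077]
orientation: [2.262, 2.179, 0.003]
force: [-0.7, 0.6, -2.4]
opening: 0.0239
finger_force: 20.0
t: 34.4
tcp_pos: [0.5013, -0.3797, 0.2104]
orientation: [2.029, 2.399, 0.002]
force: [0.1, -0.7, -1.3]
opening: 0.0236
finger_force: 20.0
[ 0.50120655 -0.3798505   0.21037578] 0.02389218506848003 [-0.166  0.986  0.   ]
wall 4187 [array([ 506.4, -298.3]), array([170.7, 151.2]), np.float64(9.4)]
floor 19526 [ 0.509  -0.2918  0.0052]
tab [221, 131, 30, 15, 443] [array([ 474.5, -336.9]), array([24.2, 11.5]), np.float64(9.6)] 0.0972
body [214, 119, 48, 34, 925] [array([ 474.4, -337. ]), array([43.8, 30.2]), np.float64(9.6)] 0.0652
```

View pics/w11.png

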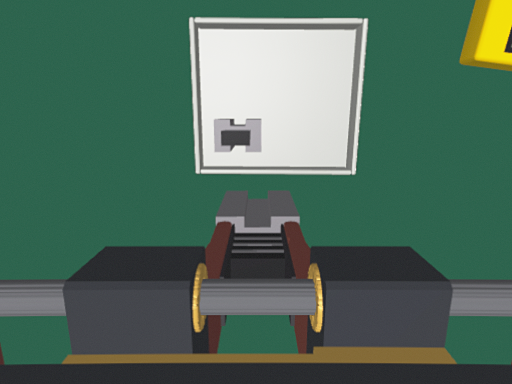

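The first relay stands upright in the tray at (238,136). Next slot: the right side of the same row.

```bash
python3 -m inch '[[[16,19,-5,0,0,0,0],[16,19,-10,0,0,0,0],[16,18,-15,0,0,0,0],[0,0,-30,0,0,0,0],[0,0,-30,0,0,0,0],[0,0,-20,0,0,0,0],[0,0,-15,0,0,0,0],[0,0,-9,0,0,0,0],[0,0,-5,0,0,0,0],[0,0,-1,0,0,0,0],[0,0,0,0,0,0,0],[0,0,0,0,0,0,0]]]' 20;python3 -m inch '[[[0,0,-1,0,0,0,0],[0,0,-1,0,0,0,0],[0,0,-0.5,0,0,0,0],[0,0,0,0,0,0,0]]]'
```

```text
t: 35.65
tcp_pos: [0.5485, -0.3265, 0.0707]
orientation: [2.032, 2.394, 0.0]
force: [0.2, 0.8, -0.9]
opening: 0.0236
finger_force: 20.0
t: 36.05
tcp_pos: [0.548, -0.3263, 0.0673]
orientation: [-2.033, -2.395, 0.0]
force: [0.2, -0.4, -1.4]
opening: 0.0239
finger_force: 20.0
```

```bash
python3 -m inch '[[[0,0,-0.6,0,0,0,0],[0,0,0,0,0,0,0],[0,0,0,0,0,0,0]]]';python3 -m inch '[[[0,0,-0.4,0,0,0,0],[0,0,0,0,0,0,0],[0,0,0,0,0,0,0]]]'
```

```text
t: 36.35
tcp_pos: [0.5481, -0.3263, 0.0671]
orientation: [2.032, 2.395, -0.0]
force: [-1.4, 0.4, 2.9]
opening: 0.024
finger_force: 20.0
t: 36.65
tcp_pos: [0.5482, -0.3263, 0.0671]
orientation: [2.032, 2.395, -0.0]
force: [-1.8, 0.8, 6.4]
opening: 0.024
finger_force: 20.0
```

```bash
python3 -m inch '[[[0,0,0,0,0,0,0.5],[0,0,0,0,0,0,0.5],[0,0,0,0,0,0,0.5],[0,0,0,0,0,0,0.5],[0,0,10,0,0,0,0.5],[0,0,30,0,0,0,0.5],[0,0,40,0,0,0,0.5],[0,0,40,0,0,0,0.5]]]';python3 -m inch '[[[6,35,0,0,0,-2,0.5],[6,40,0,0,0,-2,0.5],[6,40,0,0,0,-2,0.5],[6,40,0,0,0,-2,0.5],[6,40,0,0,0,-2,0.5],[6,40,0,0,0,-1.5,0.5],[6,40,0,0,0,0,0.5],[6,40,0,0,0,0,0.5],[6,40,0,0,0,0,0.5],[6,35,0,0,0,0,0.5],[6,20,-20,0,0,0,0.5],[2,10,-30,0,0,0,0.5],[0,0,0,0,0,0,0.5],[0,0,0,0,0,0,0.5],[0,0,0,0,0,0,0.5]]]'
```

```text
t: 37.45
tcp_pos: [0.5479, -0.3259, 0.1881]
orientation: [-2.032, -2.395, -0.001]
force: [0.5, -1.4, -0.1]
opening: 0.0438
finger_force: 0.0
t: 38.95
tcp_pos: [0.6169, 0.0928, 0.138]
orientation: [2.263, 2.177, 0.002]
force: [-0.0, -0.5, 0.9]
opening: 0.0437
finger_force: 0.0
```

```bash
python3 -m inch '[[[0,0.5,-20,0,0,0,0.5],[0,0,-20,0,0,0,0.5],[0,0,-15,0,0,0,0.5],[0,0,-9.5,0,0,0,0.5],[0,0,0,0,0,0,0.5],[0,0,0,0,0,0,0.5],[0,0,0,0,0,0,0.5]]]' 20;python3 -m inch '[[[0,0,0,0,0,0,0],[0,0,0,0,0,0,0],[0,0,0,0,0,0,0],[0,0,0,0,0,0,0],[0,0,0,0,0,0,0],[0,0,0,0,0,0,0],[0,0,0,0,0,0,0]]]' 15; python3 -m inch '[[[0,0,2,0,0,0,0],[0,0,4,0,0,0,0],[0,0,6,0,0,0,0],[0,0,6,0,0,0,0],[0,0,0,0,0,0,0]]]' 20
```

```text
t: 39.65
tcp_pos: [0.6167, 0.0944, 0.0728]
orientation: [2.262, 2.179, 0.002]
force: [1.2, -0.5, 0.3]
opening: 0.044
finger_force: 0.0
t: 40.35
tcp_pos: [0.6162, 0.0943, 0.0721]
orientation: [2.262, 2.18, 0.0]
force: [-1.3, -0.5, 3.0]
opening: 0.0241
finger_force: 15.0
t: 40.85
tcp_pos: [0.6167, 0.0944, 0.0911]
orientation: [2.262, 2.179, 0.002]
force: [-0.2, -0.4, -1.7]
opening: 0.0234
finger_force: 20.0
```

To the tray viewpoint: dx -116, dy -474.

```bash
python3 -m inch '[[[0,0,10,0,0,0,0],[0,0,15,0,0,0,0],[0,0,20,0,0,0,0],[0,0,25,0,0,0,0],[0,0,25,0,0,0,0],[0,0,20,0,0,0,0]]]' 20; python3 -m inch '[[[-4,-20,5,0,0,0,0],[-8,-38,0,0,0,2,0],[-10,-42,0,0,0,2,0],[-10,-42,0,0,0,2,0],[-10,-42,0,0,0,2,0],[-10,-42,0,0,0,2,0],[-10,-42,0,0,0,1.5,0],[-10,-42,0,0,0,0,0],[-10,-42,0,0,0,0,0],[-10,-42,0,0,0,0,0],[-10,-42,0,0,0,0,0],[-10,-30,0,0,0,0,0],[-4,-12,0,0,0,0,0],[0,0,0,0,0,0,0],[0,0,0,0,0,0,0],[0,0,0,0,0,0,0]]]' 20
python3 tr.py w12
```

```text
t: 41.45
tcp_pos: [0.6164, 0.0946, 0.2078]
orientation: [2.261, 2.179, 0.003]
force: [0.3, 0.3, -0.2]
opening: 0.0242
finger_force: 20.0
t: 43.05
tcp_pos: [0.5013, -0.3812, 0.2104]
orientation: [2.028, 2.399, 0.002]
force: [0.4, -0.6, -2.0]
opening: 0.024
finger_force: 20.0
[ 0.50119143 -0.38151259  0.21032068] 0.02404539511346606 [-0.166  0.986  0.   ]
wall 4312 [array([ 506.5, -297.8]), array([170.7, 150.7]), np.float64(9.5)]
floor 17901 [ 0.5049 -0.288   0.0052]
tab [221, 129, 30, 15, 442] [array([ 474.5, -336.8]), array([24. , 11.5]), np.float64(9.3)] 0.0972
tab [308, 131, 31, 17, 500] [array([ 547.1, -327.2]), array([24.3, 13.1]), np.float64(9.6)] 0.0972
body [214, 117, 48, 34, 925] [array([ 474.2, -336.8]), array([43.8, 30.1]), np.float64(9.6)] 0.0653
body [293, 120, 49, 34, 870] [array([ 547.3, -327.2]), array([44.1, 30.2]), np.float64(9.5)] 0.0653
```

```bash
python3 -m inch '[[[13,41,0,0,0,0,0],[13,41,0,0,0,0,0],[12,41,-10,0,0,0,0],[0,0,-30,0,0,0,0],[0,0,-30,0,0,0,0],[0,0,-25,0,0,0,0],[0,0,-20,0,0,0,0],[0,0,-15,0,0,0,0],[0,0,-7,0,0,0,0],[0,0,-3,0,0,0,0],[0,0,0,0,0,0,0],[0,0,0,0,0,0,0]]]' 20;python3 -m inch '[[[0,0,-1,0,0,0,0],[0,0,-1,0,0,0,0],[0,0,-0.5,0,0,0,0],[0,0,0,0,0,0,0]]]'
```

```text
t: 44.3
tcp_pos: [0.5386, -0.2609, 0.0708]
orientation: [2.032, 2.394, 0.001]
force: [-0.6, -0.6, -1.1]
opening: 0.0238
finger_force: 20.0
t: 44.7
tcp_pos: [0.5381, -0.2608, 0.0674]
orientation: [2.033, 2.395, 0.0]
force: [0.2, -0.2, -1.1]
opening: 0.0237
finger_force: 20.0
```

```bash
python3 -m inch '[[[0,0,-0.6,0,0,0,0],[0,0,0,0,0,0,0],[0,0,0,0,0,0,0]]]';python3 -m inch '[[[0,0,-0.4,0,0,0,0],[0,0,0,0,0,0,0],[0,0,0,0,0,0,0]]]'
```

```text
t: 45.0
tcp_pos: [0.5381, -0.2608, 0.0671]
orientation: [2.032, 2.395, -0.0]
force: [-2.0, 1.1, 4.9]
opening: 0.0238
finger_force: 20.0
t: 45.3
tcp_pos: [0.5381, -0.2609, 0.0671]
orientation: [2.032, 2.395, -0.0]
force: [-3.9, 0.3, 7.5]
opening: 0.0242
finger_force: 20.0
```

```bash
python3 -m inch '[[[0,0,0,0,0,0,0.5],[0,0,0,0,0,0,0.5],[0,0,0,0,0,0,0.5],[0,0,0,0,0,0,0.5],[0,0,10,0,0,0,0.5],[0,0,30,0,0,0,0.5],[0,0,40,0,0,0,0.5],[0,0,40,0,0,0,0.5]]]';python3 -m inch '[[[8,30,0,0,0,-2,0.5],[8,35,0,0,0,-2,0.5],[8,35,0,0,0,-2,0.5],[8,35,0,0,0,-2,0.5],[8,35,0,0,0,-2,0.5],[8,35,0,0,0,-1.5,0.5],[8,35,0,0,0,0,0.5],[8,30,0,0,0,0,0.5],[8,18,-20,0,0,0,0.5],[4,10,-30,0,0,0,0.5],[0,0,0,0,0,0,0.5],[0,0,0,0,0,0,0.5],[0,0,0,0,0,0,0.5]]]'
```

```text
t: 46.1
tcp_pos: [0.5379, -0.2603, 0.1881]
orientation: [-2.032, -2.395, -0.001]
force: [0.2, -1.0, -1.1]
opening: 0.0437
finger_force: 0.0
t: 47.4
tcp_pos: [0.6147, 0.0364, 0.1379]
orientation: [2.263, 2.177, 0.002]
force: [-0.3, 0.4, 0.9]
opening: 0.044
finger_force: 0.0
```

```bash
python3 -m inch '[[[0,0,-20,0,0,0,0.5],[0,0,-20,0,0,0,0.5],[0,0,-15,0,0,0,0.5],[0,0,-9.5,0,0,0,0.5],[0,0,0,0,0,0,0.5],[0,0,0,0,0,0,0.5],[0,0,0,0,0,0,0.5]]]' 20;python3 -m inch '[[[0,0,0,0,0,0,0],[0,0,0,0,0,0,0],[0,0,0,0,0,0,0],[0,0,0,0,0,0,0],[0,0,0,0,0,0,0],[0,0,0,0,0,0,0],[0,0,0,0,0,0,0]]]' 15; python3 -m inch '[[[0,0,2,0,0,0,0],[0,0,4,0,0,0,0],[0,0,6,0,0,0,0],[0,0,6,0,0,0,0],[0,0,0,0,0,0,0]]]' 20
```

```text
t: 48.1
tcp_pos: [0.6146, 0.0374, 0.0728]
orientation: [2.262, 2.179, 0.002]
force: [-0.2, 0.1, -0.3]
opening: 0.0441
finger_force: 0.0
t: 48.8
tcp_pos: [0.6142, 0.0373, 0.0721]
orientation: [2.262, 2.18, 0.0]
force: [-1.2, -0.8, 4.3]
opening: 0.0237
finger_force: 15.0
t: 49.3
tcp_pos: [0.6147, 0.0374, 0.091]
orientation: [2.262, 2.179, 0.002]
force: [0.1, -0.1, -1.6]
opening: 0.0234
finger_force: 20.0
```

To the tray viewpoint: dx -113, dy -417.

```bash
python3 -m inch '[[[0,0,10,0,0,0,0],[0,0,15,0,0,0,0],[0,0,20,0,0,0,0],[0,0,25,0,0,0,0],[0,0,25,0,0,0,0],[0,0,20,0,0,0,0]]]' 20; python3 -m inch '[[[-4,-20,5,0,0,0,0],[-10,-38,0,0,0,2,0],[-11,-41,0,0,0,2,0],[-11,-41,0,0,0,2,0],[-11,-41,0,0,0,2,0],[-11,-41,0,0,0,2,0],[-11,-41,0,0,0,1.5,0],[-11,-41,0,0,0,0,0],[-11,-41,0,0,0,0,0],[-11,-41,0,0,0,0,0],[-8,-20,0,0,0,0,0],[-3,-11,0,0,0,0,0],[0,0,0,0,0,0,0],[0,0,0,0,0,0,0],[0,0,0,0,0,0,0]]]' 20
python3 tr.py w13
```

```text
t: 49.9
tcp_pos: [0.6144, 0.0376, 0.2077]
orientation: [2.261, 2.179, 0.003]
force: [-0.7, 0.2, -1.3]
opening: 0.024
finger_force: 20.0
t: 51.4
tcp_pos: [0.5022, -0.3776, 0.2103]
orientation: [2.029, 2.398, 0.001]
force: [-0.0, -0.7, -0.8]
opening: 0.0237
finger_force: 20.0
[ 0.50206552 -0.37778578  0.21026023] 0.024261250119812894 [-0.166  0.986  0.   ]
wall 4312 [array([ 506.2, -298.4]), array([170.6, 150.9]), np.float64(9.2)]
floor 15620 [ 0.4995 -0.2924  0.0052]
tab [310, 49, 33, 19, 578] [array([ 536.6, -261.5]), array([24.3, 12.4]), np.float64(9.9)] 0.0973
tab [220, 133, 29, 16, 451] [array([ 474.5, -337.1]), array([23.8, 12.1]), np.float64(9.7)] 0.0973
tab [306, 135, 31, 17, 490] [array([ 547.1, -327.2]), array([24.4, 12.9]), np.float64(10.1)] 0.0973
body [294, 45, 52, 37, 987] [array([ 536.7, -261.2]), array([44.1, 29.8]), np.float64(9.6)] 0.0653
body [212, 121, 48, 34, 887] [array([ 474.1, -337. ]), array([43.3, 30.3]), np.float64(9.4)] 0.0653
body [291, 124, 49, 34, 881] [array([ 547.3, -327.5]), array([44.1, 30.4]), np.float64(9.5)] 0.0653
```

```bash
python3 -m inch '[[[-12,35,0,0,0,0,0],[-12,35,0,0,0,0,0],[-12,35,-10,0,0,0,0],[0,0,-30,0,0,0,0],[0,0,-30,0,0,0,0],[0,0,-25,0,0,0,0],[0,0,-20,0,0,0,0],[0,0,-15,0,0,0,0],[0,0,-7,0,0,0,0],[0,0,-3,0,0,0,0],[0,0,0,0,0,0,0],[0,0,0,0,0,0,0]]]' 20;python3 -m inch '[[[0,0,-1,0,0,0,0],[0,0,-1,0,0,0,0],[0,0,-0.5,0,0,0,0],[0,0,0,0,0,0,0]]]';python3 -m inch '[[[0,0,-0.6,0,0,0,0],[0,0,0,0,0,0,0],[0,0,0,0,0,0,0]]]'
```

```text
t: 52.65
tcp_pos: [0.4656, -0.2749, 0.0707]
orientation: [2.032, 2.394, 0.0]
force: [-0.6, 0.1, -1.3]
opening: 0.0238
finger_force: 20.0
t: 53.05
tcp_pos: [0.465, -0.2748, 0.0674]
orientation: [2.033, 2.395, 0.0]
force: [-1.1, 0.1, -1.6]
opening: 0.0239
finger_force: 20.0
t: 53.35
tcp_pos: [0.4651, -0.2748, 0.0671]
orientation: [2.032, 2.395, -0.0]
force: [-1.5, 0.5, 3.8]
opening: 0.0236
finger_force: 20.0
```

Seated. Release, retreat up, then a final look at the tray and pin.

```bash
python3 -m inch '[[[0,0,-0.4,0,0,0,0],[0,0,0,0,0,0,0],[0,0,0,0,0,0,0.5],[0,0,0,0,0,0,0.5],[0,0,0,0,0,0,0.5],[0,0,0,0,0,0,0.5],[0,0,10,0,0,0,0.5],[0,0,30,0,0,0,0.5],[0,0,40,0,0,0,0.5],[0,0,40,0,0,0,0.5],[10,-35,20,0,0,0,0.5],[10,-35,0,0,0,0,0.5],[10,-35,0,0,0,0,0.5],[0,0,0,0,0,0,0.5],[0,0,0,0,0,0,0.5],[0,0,0,0,0,0,0.5]]]' 20; python3 tr.py w14; python3 - <<'E'
from h import *
for n in('scene','top'):
    c=cam(n);P=cloud(c);F=P.reshape(-1,3)
    Q=F[(abs(F[:,0]-.457)<.012)&(abs(F[:,1]-.275)<.012)];print(n,'pin top',np.percentile(Q[:,2],95).round(4))
    m=(abs(F[:,0]-.46)<.03)&(abs(F[:,1]-.34)<.025)&(F[:,2]>.085);Q=F[m];print('handle',len(Q),np.median(Q,0).round(4) if len(Q) else '')
    if n=='scene': save(c,'pics/end.png')
E
```

```text
t: 54.95
tcp_pos: [0.4952, -0.3782, 0.2066]
orientation: [-2.03, -2.397, -0.001]
force: [-0.0, -0.1, -0.3]
opening: 0.0442
finger_force: 0.0
[ 0.49524848 -0.37818152  0.20673524] 0.04399658778014491 [-0.165  0.986  0.   ]
wall 4531 [array([ 506.8, -298.3]), array([171. , 151.3]), np.float64(9.6)]
floor 13888 [ 0.5043 -0.2962  0.0052]
tab [319, 49, 34, 19, 604] [array([ 536.4, -261.6]), array([24.3, 12.3]), np.float64(8.7)] 0.0971
tab [226, 50, 31, 19, 574] [array([ 463.8, -274.3]), array([23.6, 12.5]), np.float64(9.4)] 0.0972
tab [228, 134, 29, 16, 462] [array([ 474.3, -337.1]), array([23.4, 12. ]), np.float64(9.6)] 0.0972
tab [315, 136, 32, 17, 506] [array([ 547. , -327.2]), array([24.2, 12.8]), np.float64(9.5)] 0.0973
body [302, 45, 53, 38, 1004] [array([ 536.6, -261.3]), array([44. , 29.9]), np.float64(9.4)] 0.0652
body [217, 46, 52, 38, 1044] [array([ 463.8, -274.3]), array([43.8, 29.8]), np.float64(9.2)] 0.0652
body [220, 122, 48, 34, 909] [array([ 474.3, -337. ]), array([43.5, 29.9]), np.float64(9.3)] 0.0653
body [299, 124, 50, 35, 922] [array([ 547.3, -327.3]), array([44.3, 31.1]), np.float64(9.5)] 0.0653
scene pin top 0.1279
handle 43 [0.4628 0.335  0.1087]
top pin top 0.1271
handle 63 [0.4586 0.3342 0.1063]
```

View pics/end.png

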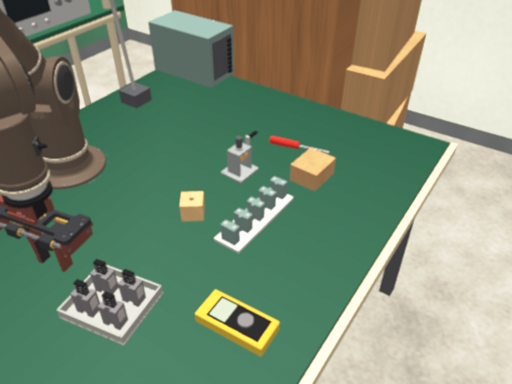

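The picture shows four relays upright in the tray (around (110,295)), an empty rack at (255,215), and the pin home in the isolator at (240,150). The bystanders haven't moved.

```bash
python3 -c "from bench import job_done;print(job_done())"
```

```text
the job is handed in; nothing more can be done
None
```

The job is handed in: the crank is upright, the lock pin is fully home and left in, and after that all four relays were drawn out and set upright in the tray at about 55 s, with the multimeter, screwdriver and carton left alone.

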